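# Mate a finned cooler with its dock on a circuit board and latch it

### The job

On the circuit board, slide the latch back clear of the finned dock, then take the loose fine-finned cooler (four thin fins, not the spare with three thick ones) and gently lower it so its fins slide between the dock's fins until it is fully home and its ends are flush with the ends of the dock's fins. Then slide the latch fully closed over the edge of the cooler's plate, leaving the thick-finned spare where it stands.

Things in the scene. Friction and masses are not known exactly. Their poses are not given: they have to be found in the camera images.
- cooler_centre (a point): Centre of the loose cooler: aluminium, about 0.14 kg, 66 mm tall, on the table fins down, this point 33 mm over the fin tips. Plate 60 (x) by 46 (y) by 6 mm, underside 9 mm below this point; under it four fins along x, 3 mm thick, 24 deep, pitch 10, round tips. On top a grip rib 32 (x) by 12 (y) mm, from 3 mm below to 33 mm above this point: pinch it across y. z up. Either way round fits.
- spare_centre (a point): Centre (33 mm above the fin tips) of the spare cooler, to be left alone: aluminium, same height and grip rib, but a plate 48 (x) by 56 (y) mm and only three fins, 6 mm thick, pitch 22 mm, which do not fit the dock. It stands fins down near the other; which one is nearer the robot varies.
- bay (a point): Where the cooler's centre lies when home in the dock, 53 mm above the table. x along the dock's fins towards the latch, y across, z up. The dock: five fixed aluminium fins pointing up, 60 mm long, 3 thick, 26 tall, pitch 10, round tips 9 mm below this point. The four cooler fins go in the four 7 mm gaps (2 mm play each side); home when its plate rests on the dock's fin tips, fins 24 mm deep.
- board: Green circuit board in a black carrier, 240 (x) by 200 (y) by 12 mm, fixed on the table; origin under its middle. It carries the dock (centred 30 mm from the middle towards -x) and the latch; its x axis is that of the bay. Its other parts reach at most 26 mm above the table, except the latch and its grey guide (34 mm wide, 50 mm high, starting 8 mm past the dock's fin ends on +x).
- latch (a joint): Slide latch, 0 to 0.030 m: 0 is fully closed; grows as it slides along bay +x, away from the dock. Its flat steel tongue (16 mm wide, 4 thick, underside 51.5 mm above the table, 1.5 mm over the plate of a cooler that is home) overlaps that plate by 10 mm at 0, barring the dock; past 0.010 it is clear. Stays where left; about 2 N moves it. Starts nearly closed.
- latch_grip (a point): Centre of the latch's upright black grip block, 14 (along travel, bay x) by 12 (across) by 30 mm tall, 70.5 mm above the table, its foot on the tongue. It moves with the latch: from the bay point it lies 60 mm (closed) to 90 mm (open) along bay +x.
There are look-alikes about, which are no part of the job. Leave any yellow look-alike of the part that bears cooler_centre alone.

How it is judged:
By the outcome, as a careful person would: the job done as asked, in the order asked, and still so for the second after the job is handed in, with the robot touching nothing.
It also fails if it takes over 61 s, if anything falls off the work surface, if the arm or the gripper's body presses on something with over 40 N, if the wrist force passes 120 N, or if a joint passes its speed limit or range.

### The arm

A 6-joint arm with a two-finger parallel gripper is mounted at the origin on the work surface. World frame = base frame: x ahead of the robot, y to its left, z up, the work surface at z = 0. Lengths are in m, angles in rad, forces in N, time in s.
With the tool pointing down it reaches from about 0.375 to 0.925 m from the base axis. Payload 5.7 kg.
Tool frame: the origin (TCP) lies at the very end of the fingers, on their centre line; the grasp point (between the pads) lies 19 mm behind it; z points along the fingers, y is the line along which they close (so a half turn about z gives the same grasp; the last joint's range is limited). The gripper opens to 88 mm and grips with 3 to 60 N. Pads are 20 mm wide; open, the fingers measure 115 mm over their backs; the gripper's body (75 mm by 178 mm) begins 61 mm behind the grasp point.
Start: joints at [-1.444, 0.359, 1.51, -0, 1.272, -0.115], TCP at [0.144, -0.583, 0.223] pointing down, gripper open.
Joint ranges: [-2.97, 2.97], [-1.01, 2.36], [0.21, 2.38], [-0.96, 4.11], [0.2, 2.71], [-2.98, 2.98]. Speed limits (rad/s): [2.39, 2.39, 3.14, 3.14, 3.14, 3.14].

### API

Orientations are given as a unit quaternion [x, y, z, w].
In Python, from cell import sensors, snapshot, ctrl, finder gives the robot as it stands.
- The arm moves only by the tool send_rows, never from a script. Its argument "increments" is a list of rows, each a list of 4 numbers: the shift along the tool's x, y, z in cm, then the turn about the tool's z in rad. In form: [[dx, dy, dz, spin], ...]. A call has 1 to 8 rows; each row is the pose to reach, as a shift and turn from the pose commanded when the call began, along the tool's axes at that moment; what a row does not reach only later rows make up. A row lasts 1/10 s, in which the tool goes at most 50 mm and 8.59 degrees, less where a joint would pass 70% of its speed; a pose out of reach is approached as far as the arm can. A call with a gripper value outside its range is refused whole. "fingers" is the finger opening in cm, from 0 to 8.78, set as the call begins (left out, the last holds). The fingers move at their own pace and stop on an object; "grip_force" is the grip in N (left out, the last holds). Time passes only in rows, so rows that repeat a pose let the fingers close. It gives the time, the measured TCP pose, the force, the opening and the grip force at its end, in the units of the state.
- sensors.observe(): the state, without advancing time (a new reading comes with each control period).
- snapshot(name): name is "side" or "top"; returns a dict with "image" (480x640x3 uint8, blue, green, red), "fx", "fy", "cx", "cy" (pixels), "R" (3x3) and "t" (3): a world point X has camera coordinates R X + t. Camera axes: x right, y down, z forward; pixel columns grow to the right and rows downward; lengths in m; the calibration is good to about 2 mm. A picture is of the moment at which its call begins. There is no depth.
- ctrl.sign_off(): hands the job in; it is judged then, once.
Trained networks look in a picture, given as the dict that the camera call returned (one of the last four; its "shot" number tells which), for a name from the list of things; names that differ only in an ending like _2 or _b are one class to them, and where a whole thing is asked for, a point or a joint stands for the part that bears it (a point fixed in the world has none). Each returns a list of dicts, best first, with "score" (0 to 1); they miss things now and then, are a little off and sometimes report something else, mostly with a low value. They report only what shows in the picture. A call takes as long as a camera call. They do not tell look-alikes from the thing itself.
- finder.find_in(picture, label): "location" ([x, y, z] in m, in world coordinates, good to about 4 mm: the middle of the surface that is visible of it).
- finder.trace(picture, label): "region" (480x640 bool, what is visible of it).
- finder.place_of(picture, label): "location" ([x, y, z] in m, in world coordinates, good to about 4 mm: a listed point, or the origin of a listed thing).
The state is a dict: "clock": time; "joint_pos": joint angles; "joint_vel": joint speeds; "joint_torque": joint torques, N m; "tool_pos": TCP position; "orientation": TCP orientation; "ft_force": force on the tool from outside, world axes, zero at the start; "torque": the same for the moment, N m; "width": opening from 0.0 (shut) to 1.0 (fully open); "gripper_force": force on a finger pad.
Only numpy, scipy, OpenCV 4.12 (cv2) and the standard library are available. Lean on these libraries where they do the work, as an engineer would, in place of code of your own. Each camera call takes 0.05 s, during which the arm holds its last target. There are 200 camera calls.

## Working session

There is one attempt and no reset: what is moved stays moved. The work goes in short steps, Python scripts to look and compute and a tool call to move; the robot and the scene stay as the last step left them, time stands still between calls to the robot, and variables do not carry over. Pictures are saved under pics/ and viewed, at most 10 in all, crops included, and the job is handed in when it is done.

Besides the shell and the picture viewer there is one more tool, called as name(argument=value, ...) on one line, values as JSON. send_rows: Moves the arm, as the interface text tells. Its arguments: {"type":"object","properties":{"increments":{"type":"array"},"fingers":{"type":"number"},"grip_force":{"type":"number"}},"required":["increments"]}

```bash
mkdir -p pics; ls; cat > h.py <<'E'
from cell import sensors, snapshot, ctrl, finder
import numpy as np, cv2
E
python3 - <<'E'
from h import *
for n in ("top","side"):
    p=snapshot(n); cv2.imwrite(f"pics/{n}0.png",p["image"])
    print(n,p["fx"],p["cx"],p["cy"],np.round(p["R"],3).tolist(),np.round(p["t"],3).tolist())
    for l in ("cooler_centre","spare_centre","bay","board","latch_grip"):
        for d in finder.place_of(p,l)[:4]:
            X=np.array(d["location"]); c=p["R"]@X+p["t"]
            print(l,round(d["score"],2),X.round(4),(p["fx"]*c[0]/c[2]+p["cx"]).round(),(p["fy"]*c[1]/c[2]+p["cy"]).round())
s=sensors.observe(); print(s["clock"],s["tool_pos"],s["orientation"],s["ft_force"],s["width"])
E
```

```text
pics
top 504.9910832073498 312.8409348300005 235.71593093630474 [[-0.022, -0.999, 0.036], [-0.999, 0.021, -0.033], [0.032, -0.037, -0.999]] [-0.053, 0.566, 0.817]
cooler_centre 0.81 [ 0.6072 -0.263   0.0357] 436.0 206.0
cooler_centre 0.63 [ 0.709  -0.2437  0.0338] 422.0 144.0
cooler_centre 0.39 [ 0.55    0.1109 -0.0041] 207.0 247.0
spare_centre 0.58 [ 0.4783 -0.2868  0.0357] 453.0 287.0
bay 0.64 [0.5152 0.1114 0.0509] 200.0 270.0
latch_grip 0.76 [0.5785 0.1042 0.0724] 202.0 228.0
side 558.0378112465837 317.86817018498425 245.58274816936756 [[0.994, -0.111, 0.003], [-0.061, -0.565, -0.823], [0.093, 0.817, -0.568]] [-0.578, 0.05, 0.853]
cooler_centre 0.6 [ 0.7106 -0.2455  0.0326] 442.0 340.0
cooler_centre 0.56 [ 0.612  -0.2644  0.0352] 367.0 356.0
bay 0.69 [0.5161 0.1128 0.0524] 273.0 195.0
bay 0.57 [5.433e-01 1.100e-01 4.000e-04] 289.0 220.0
board 0.79 [0.5429 0.1081 0.0026] 289.0 220.0
latch_grip 0.56 [0.5736 0.1046 0.0655] 306.0 189.0
latch_grip 0.52 [ 0.6119 -0.2604  0.0289] 366.0 357.0
0.6 [ 0.14366519 -0.58253707  0.22264828] [ 9.92698128e-01  1.20625147e-01  5.27888737e-07 -3.07169844e-05] [-0.52505211  0.79609303 -0.6444713 ] 1.0037814273327288
```

View pics/top0.png

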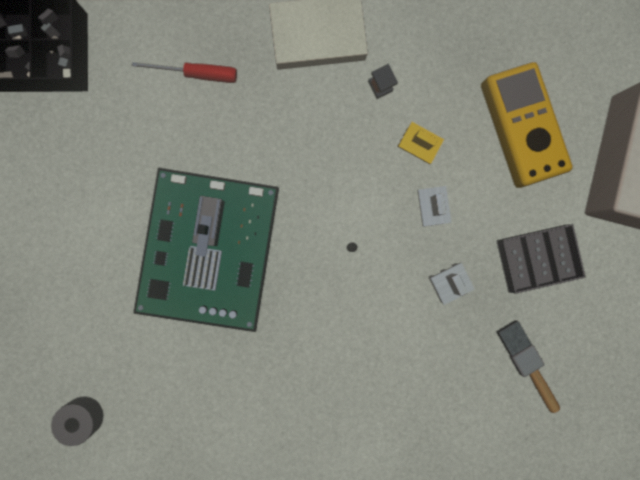

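View pics/side0.png

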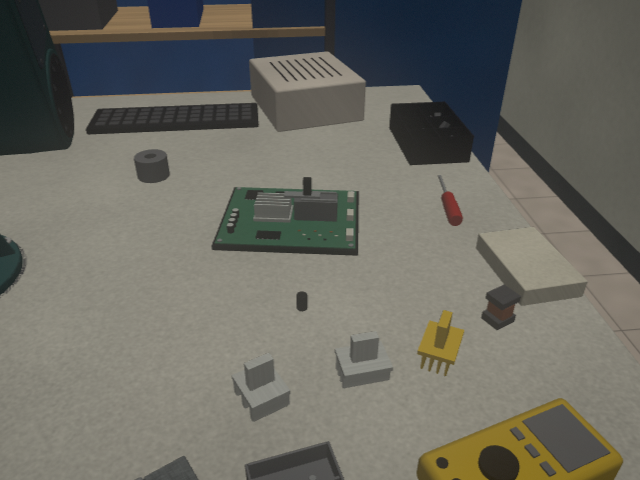

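The pictures show three coolers: two grey ones at top (434,206) / side (364,358) and top (453,284) / side (262,385), and a yellow look-alike at top (422,144) / side (441,342). The board is at top (207,249), with its latch to the +x side and the latch grip at (203,229). Next I'll take a close crop and measure the axes.

```bash
cat >> h.py <<'E'
def ray(p,uv,z):
    uv=np.atleast_2d(uv).astype(float); d=np.c_[(uv[:,0]-p["cx"])/p["fx"],(uv[:,1]-p["cy"])/p["fy"],np.ones(len(uv))]@p["R"]
    o=-p["R"].T@p["t"]; return o+d*((z-o[2])/d[:,2])[:,None]
def rect(p,mask,z):
    c=max(cv2.findContours(mask.astype(np.uint8),cv2.RETR_EXTERNAL,cv2.CHAIN_APPROX_NONE)[0],key=cv2.contourArea)
    W=(ray(p,c[:,0,:],z)[:,:2]*1000).astype(np.float32)
    b=cv2.boxPoints(cv2.minAreaRect(W)); e1=b[1]-b[0]; e2=b[2]-b[1]
    if np.linalg.norm(e1)<np.linalg.norm(e2): e1,e2=e2,e1
    return b.mean(0).round(1),np.linalg.norm(e1).round(1),np.linalg.norm(e2).round(1),np.degrees(np.arctan2(e1[1],e1[0])).round(1)
def px(p,X):
    c=p["R"]@np.array(X)+p["t"]; return p["fx"]*c[0]/c[2]+p["cx"],p["fy"]*c[1]/c[2]+p["cy"]
E
python3 - <<'E'
from h import *
t=snapshot("top"); s=snapshot("side")
for l,z in (("cooler_centre",.030),("spare_centre",.030),("board",.012)):
    for d in finder.trace(t,l)[:4]:
        m=d["region"]; print(l,round(d["score"],2),m.sum(),np.argwhere(m).mean(0).round()[::-1],rect(t,m,z))
a=cv2.resize(s["image"][320:430,220:420],(800,440),interpolation=cv2.INTER_CUBIC)
b=cv2.resize(t["image"][180:320,120:300],None,fx=2.5,fy=2.5,interpolation=cv2.INTER_CUBIC)
c=cv2.resize(t["image"][180:310,400:480],None,fx=2,fy=2,interpolation=cv2.INTER_CUBIC)
cv2.imwrite("pics/crop_side.png",a)
o=np.zeros((350,450+170,3),np.uint8);o[:350,:450]=b;o[:260,455:615]=c;cv2.imwrite("pics/crop_top.png",o)
E
```

```text
cooler_centre 0.94 1149 [433. 206.] (array([ 609.1, -260. ], dtype=float32), np.float32(63.4), np.float32(49.7), np.float32(7.8))
cooler_centre 0.74 1099 [420. 142.] (array([ 712.4, -241.1], dtype=float32), np.float32(62.6), np.float32(48.1), np.float32(58.7))
spare_centre 0.79 1165 [451. 283.] (array([ 485.1, -284.7], dtype=float32), np.float32(60.8), np.float32(53.1), np.float32(-65.3))
board 0.56 18208 [206. 250.] (array([547.1, 108.9], dtype=float32), np.float32(239.5), np.float32(200.0), np.float32(-10.2))
```

View pics/crop_side.png

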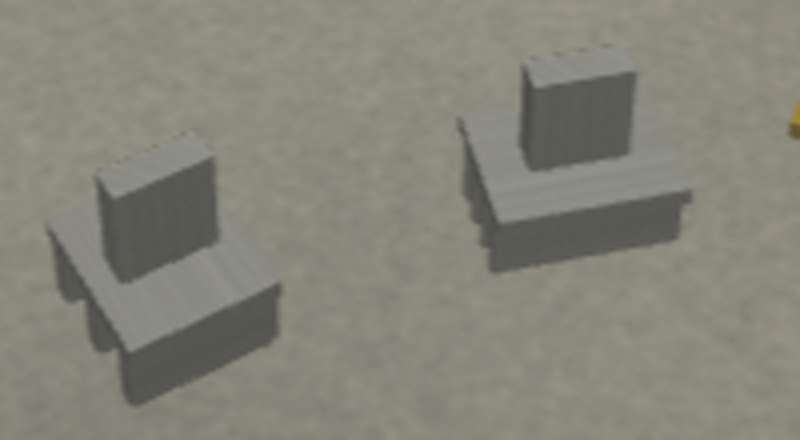

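View pics/crop_top.png

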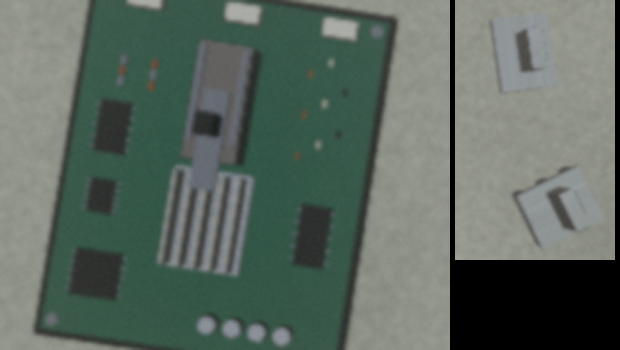

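The right-hand grey part in the side crop has a 63x50 mm plate and thin fins, so it is the cooler, at about (609,-260), yaw 7.8°. The left one, at side (262,385) / top (453,284), has three thick fins and is the spare. The yellow one is the look-alike. The board's yaw is about -10.2°, the bay is near (517,113), and the latch is nearly closed. I'll go to the latch first.

```bash
cat >> h.py <<'E'
def go(x,y,z,yaw):
    s=sensors.observe(); q=s["orientation"]; p=np.array(s["tool_pos"])
    c=2*np.arctan2(q[1],q[0]); d=np.array([x,y,z])-p
    tx=np.array([np.cos(c),np.sin(c)]); ty=np.array([np.sin(c),-np.cos(c)])
    sp=-(np.radians(yaw)-c); sp=(sp+np.pi/2)%np.pi-np.pi/2
    print("t",round(s["clock"],2),"pos",p.round(4),"yaw",np.degrees(c).round(2),"cm:",(d[:2]@tx*100).round(2),(d[:2]@ty*100).round(2),(-d[2]*100).round(2),"spin",sp.round(3),"F",np.round(s["ft_force"],1),"w",round(s["width"],3),"j",np.round(s["joint_pos"],2))
E
python3 -c "
from h import *
go(.576,.103,.15,-10.2)"
```

```text
t 0.85 pos [ 0.1436 -0.5825  0.2227] yaw 13.85 cm: 58.39 -56.21 7.27 spin 0.42 F [ 0.3  0.3 -0.1] w 0.995 j [-1.44  0.36  1.51 -0.    1.27 -0.12]
```

send_rows(increments=[[29.2, -28.1, 0, 0.21], [58.4, -56.2, 3, 0.42], [58.4, -56.2, 3, 0.42], [58.4, -56.2, 3, 0.42], [58.4, -56.2, 3, 0.42], [58.4, -56.2, 3, 0.42], [58.4, -56.2, 3, 0.42], [58.4, -56.2, 3, 0.42]], fingers=6, grip_force=12)

```text
clock: 1.65
tool_pos: [0.3577, -0.2428, 0.2091]
orientation: [0.996, -0.089, 0.0, 0.0]
ft_force: [0.9, -1.8, 0.1]
width: 0.681
gripper_force: 0.0
```

```bash
python3 -c "
from h import *
go(.576,.103,.15,-10.2)"
```

```text
t 1.65 pos [ 0.3577 -0.2428  0.2091] yaw -10.24 cm: 15.33 -37.91 5.91 spin -0.001 F [ 0.9 -1.8  0.1] w 0.681 j [-0.76  0.13  1.87  0.    1.14  0.99]
```

send_rows(increments=[[15.3, -37.9, 5, 0], [15.3, -37.9, 5, 0], [15.3, -37.9, 5, 0], [15.3, -37.9, 5, 0], [15.3, -37.9, 5, 0], [15.3, -37.9, 5, 0], [15.3, -37.9, 5, 0], [15.3, -37.9, 5, 0]])

```text
clock: 2.45
tool_pos: [0.5694, 0.0936, 0.1602]
orientation: [0.996, -0.089, 0.0, -0.0]
ft_force: [-0.2, -1.1, 0.6]
width: 0.682
gripper_force: 0.0
```

```bash
python3 -c "
from h import *
go(.576,.103,.06,-10.2)"
```

```text
t 2.45 pos [0.5694 0.0936 0.1602] yaw -10.19 cm: 0.48 -1.04 10.02 spin 0.0 F [-0.2 -1.1  0.6] w 0.682 j [ 0.04  0.39  1.63 -0.    1.12  1.79]
```

send_rows(increments=[[0.2, -0.5, 0, 0], [0.2, -0.5, 4, 0], [0.2, -0.5, 6, 0], [0.2, -0.5, 6, 0], [0.2, -0.5, 6, 0]])

```text
clock: 2.95
tool_pos: [0.5711, 0.0956, 0.1006]
orientation: [0.996, -0.089, -0.0, 0.0]
ft_force: [-0.4, 0.1, 0.3]
width: 0.681
gripper_force: 0.0
```

```bash
python3 -c "
from h import *
go(.576,.103,.06,-10.2)
p=snapshot('side')
a=cv2.resize(p['image'][120:270,200:400],(800,600),interpolation=cv2.INTER_CUBIC);cv2.imwrite('pics/l1.png',a)"
```

```text
t 2.95 pos [0.5711 0.0956 0.1006] yaw -10.23 cm: 0.35 -0.82 4.06 spin -0.001 F [-0.4  0.1  0.3] w 0.681 j [ 0.05  0.46  1.69 -0.    0.99  1.8 ]
```

View pics/l1.png

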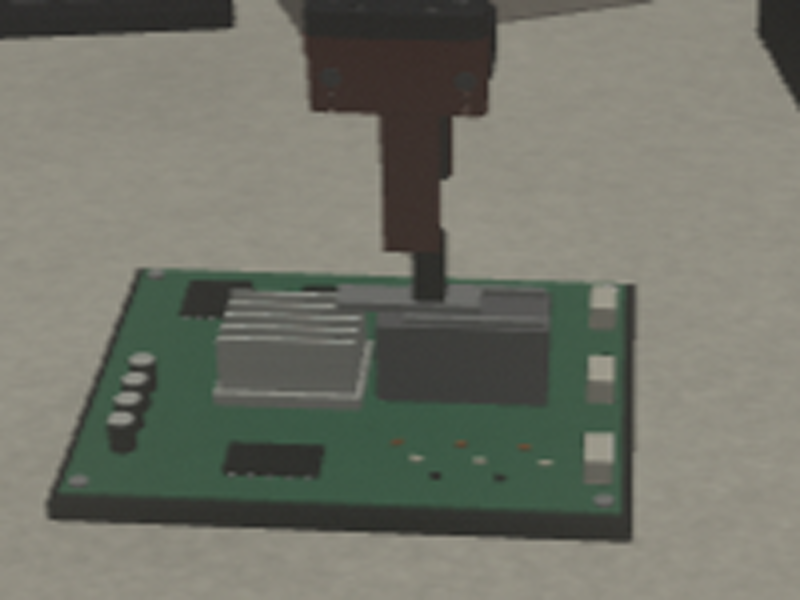

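The finger hangs beside the latch grip, at crop (412,250), and the grip block is at about (430,275). I'll shift forward and across, then descend.

send_rows(increments=[[0.6, -0.8, 0, 0], [0.6, -0.8, 0, 0], [0.6, -0.8, 2, 0], [0.6, -0.8, 4, 0], [0.6, -0.8, 4, 0], [0.6, -0.8, 4, 0]])

```text
clock: 3.6
tool_pos: [0.5789, 0.103, 0.0608]
orientation: [0.996, -0.089, 0.0, -0.0]
ft_force: [-0.7, 0.4, 0.4]
width: 0.683
gripper_force: 0.0
```

```bash
python3 -c "
from h import *
go(.576,.103,.06,-10.2)"
```

```text
t 3.6 pos [0.5789 0.103  0.0608] yaw -10.2 cm: -0.28 0.05 0.08 spin -0.0 F [-0.7  0.4  0.4] w 0.683 j [0.06 0.53 1.7  0.   0.92 1.81]
```

Now I'll close the fingers on the grip block.

send_rows(increments=[[0, 0, 0, 0], [0, 0, 0, 0], [0, 0, 0, 0], [0, 0, 0, 0], [0, 0, 0, 0], [0, 0, 0, 0], [0, 0, 0, 0], [0, 0, 0, 0]], fingers=0, grip_force=10)

```text
clock: 4.4
tool_pos: [0.5786, 0.1027, 0.0604]
orientation: [0.996, -0.089, -0.0, 0.0]
ft_force: [-0.5, -2.3, 1.4]
width: 0.134
gripper_force: 10.0
```

send_rows(increments=[[0.5, 0, 0, 0], [1.0, 0, 0, 0], [1.5, 0, 0, 0], [2.0, 0, 0, 0], [2.4, 0, 0, 0], [2.6, 0, 0, 0], [2.6, 0, 0, 0]])

```text
clock: 5.1
tool_pos: [0.605, 0.098, 0.0604]
orientation: [0.996, -0.089, 0.0, 0.0]
ft_force: [-0.1, -4.0, 2.0]
width: 0.139
gripper_force: 10.0
```

send_rows(increments=[[0, 0, 0, 0], [0, 0, 0, 0], [0, 0, 0, 0], [0, 0, -3, 0], [0, 0, -7, 0], [0, 0, -11, 0], [0, 0, -11, 0]], fingers=5)

```text
clock: 5.8
tool_pos: [0.6084, 0.099, 0.1762]
orientation: [0.996, -0.089, 0.005, -0.001]
ft_force: [1.3, 0.2, 0.2]
width: 0.573
gripper_force: 0.0
```

```bash
python3 -c "
from h import *
go(.609,-.261,.18,7.8)"
```

```text
t 5.8 pos [0.6084 0.099  0.1762] yaw -10.2 cm: 6.43 35.42 -0.38 spin -0.314 F [1.3 0.2 0.2] w 0.573 j [0.05 0.42 1.54 0.   1.17 1.8 ]
```

send_rows(increments=[[6.4, 35.4, 0, -0.31], [6.4, 35.4, 0, -0.31], [6.4, 35.4, 0, -0.31], [6.4, 35.4, 0, -0.31], [6.4, 35.4, 0, -0.31], [6.4, 35.4, 0, -0.31], [6.4, 35.4, 0, -0.31], [6.4, 35.4, 0, -0.31]])

```text
clock: 6.6
tool_pos: [0.6042, -0.2663, 0.1694]
orientation: [0.998, 0.064, 0.0, 0.001]
ft_force: [-0.5, 1.0, -0.5]
width: 0.568
gripper_force: 0.0
```

```bash
python3 -c "
from h import *
p=snapshot('top')
for l,z in (('latch_grip',0),('bay',0)):
    for d in finder.place_of(p,l)[:2]: print(l,round(d['score'],2),np.round(d['location'],4))
for d in finder.trace(p,'board')[:1]: print(rect(p,d['region'],.012))
go(.609,-.262,.037,7.8)"
```

```text
latch_grip 0.58 [0.6015 0.0982 0.0692]
bay 0.65 [0.5137 0.1114 0.0549]
(array([547.1, 108.6], dtype=float32), np.float32(242.5), np.float32(203.7), np.float32(-10.0))
t 6.8 pos [ 0.604  -0.26    0.1695] yaw 7.53 cm: 0.47 0.26 13.25 spin -0.005 F [0.7 1.1 0.4] w 0.568 j [-0.51  0.49  1.44  0.    1.22  0.93]
```

send_rows(increments=[[0.5, 0.25, 0, 0], [0.5, 0.25, 4, 0], [0.5, 0.25, 8, 0], [0.5, 0.25, 11, 0], [0.5, 0.25, 12, 0], [0.5, 0.25, 12.5, 0], [0.5, 0.25, 13, 0], [0.5, 0.25, 13, 0]])

```text
clock: 7.6
tool_pos: [0.6106, -0.2633, 0.0412]
orientation: [0.998, 0.066, 0.001, 0.0]
ft_force: [0.9, 0.3, 0.5]
width: 0.572
gripper_force: 0.0
```

```bash
python3 -c "
from h import *
go(.609,-.262,.037,7.8)
p=snapshot('side')
a=cv2.resize(p['image'][250:410,270:470],(750,600),interpolation=cv2.INTER_CUBIC);cv2.imwrite('pics/g1.png',a)"
```

```text
t 7.6 pos [ 0.6106 -0.2633  0.0412] yaw 7.58 cm: -0.15 -0.15 0.42 spin -0.004 F [0.9 0.3 0.5] w 0.572 j [-0.51  0.64  1.53  0.    0.98  0.93]
```

View pics/g1.png

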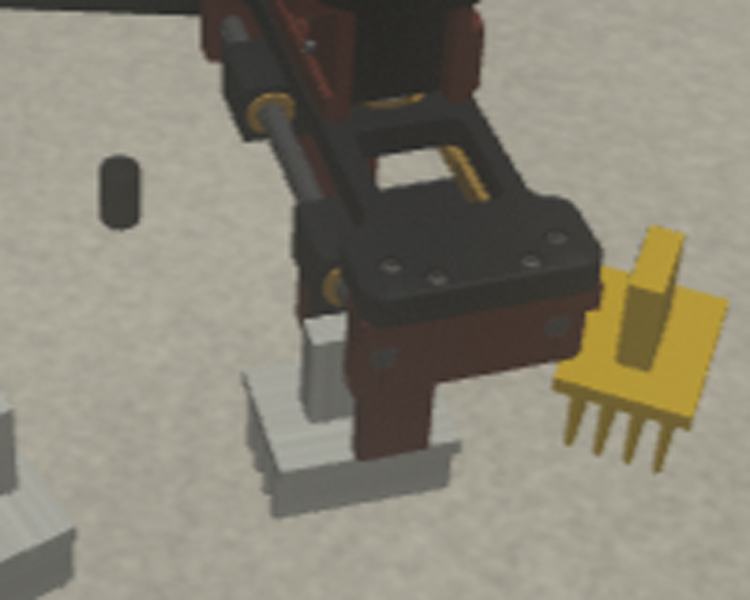

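The fingers straddle the rib. The visible finger, centred at crop (394,455), is about 5 mm too far along +x against the plate's front edge, which runs (283,470)-(460,440). I'll shift back, lower slightly and close.

send_rows(increments=[[-0.5, 0, 0, 0], [-0.5, 0, 0.4, 0], [-0.5, 0, 0.4, 0]])

```text
clock: 7.95
tool_pos: [0.6044, -0.2639, 0.0363]
orientation: [0.998, 0.066, -0.0, -0.0]
ft_force: [-0.3, 0.8, 0.4]
width: 0.569
gripper_force: 0.0
```

send_rows(increments=[[0, 0, 0, 0], [0, 0, 0, 0], [0, 0, 0, 0], [0, 0, 0, 0], [0, 0, 0, 0], [0, 0, 0, 0], [0, 0, 0, 0], [0, 0, 0, 0]], fingers=0, grip_force=20)

```text
clock: 8.75
tool_pos: [0.6046, -0.2638, 0.0361]
orientation: [0.998, 0.066, -0.0, -0.0]
ft_force: [-0.5, -0.1, -0.3]
width: 0.134
gripper_force: 20.0
```

send_rows(increments=[[0, 0, -1, 0], [0, 0, -3, 0], [0, 0, -6, 0], [0, 0, -9, 0], [0, 0, -11, 0], [0, 0, -12, 0], [0, 0, -12, 0]])

```text
clock: 9.45
tool_pos: [0.6057, -0.2644, 0.1583]
orientation: [0.998, 0.066, 0.001, 0.001]
ft_force: [0.7, 0.1, -1.4]
width: 0.138
gripper_force: 20.0
```

```bash
python3 -c "
from h import *
go(.517,.113,.16,-10.1)"
```

```text
t 9.45 pos [ 0.6057 -0.2644  0.1583] yaw 7.55 cm: -3.84 -38.58 -0.17 spin 0.308 F [ 0.7  0.1 -1.4] w 0.138 j [-0.52  0.5   1.44  0.    1.19  0.92]
```

send_rows(increments=[[-0.3, -3, 0, 0.02], [-0.8, -8, 0, 0.08], [-1.3, -13, 0, 0.15], [-1.8, -18, 0, 0.2], [-2.3, -23, 0, 0.25], [-2.8, -28, 0, 0.3], [-3.3, -33, 0, 0.308], [-3.6, -36, 0, 0.308]])

```text
clock: 10.25
tool_pos: [0.5191, 0.0911, 0.155]
orientation: [0.996, -0.087, -0.002, -0.0]
ft_force: [0.0, 0.0, -1.6]
width: 0.138
gripper_force: 20.0
```

```bash
python3 -c "
from h import *
go(.517,.113,.12,-10.1)"
```

```text
t 10.25 pos [0.5191 0.0911 0.155 ] yaw -10.03 cm: -0.59 -2.11 3.5 spin 0.001 F [ 0.   0.  -1.6] w 0.138 j [0.04 0.33 1.74 0.   1.07 1.79]
```

send_rows(increments=[[-0.3, -1, 1, 0], [-0.6, -2.1, 2, 0], [-0.6, -2.1, 3.5, 0], [-0.6, -2.1, 3.5, 0], [-0.6, -2.1, 3.5, 0]])

```text
clock: 10.75
tool_pos: [0.5193, 0.1091, 0.1203]
orientation: [0.996, -0.089, -0.001, 0.0]
ft_force: [0.2, 0.8, -1.0]
width: 0.132
gripper_force: 20.0
```

```bash
python3 -c "
from h import *
p=snapshot('side')
a=cv2.resize(p['image'][130:270,205:375],(728,600),interpolation=cv2.INTER_CUBIC);cv2.imwrite('pics/d1.png',a)
go(.517,.113,.09,-10.1)
for n in ('side','top'):
    if n=='top': p=snapshot(n)
    for l in ('cooler_centre','bay'):
        for d in finder.place_of(p,l)[:3]: print(n,l,round(d['score'],2),np.round(d['location'],4))
"
```

```text
t 10.8 pos [0.5198 0.1091 0.1209] yaw -10.17 cm: -0.34 -0.33 3.09 spin -0.001 F [ 0.1 -0.3 -1.3] w 0.137 j [ 0.08  0.38  1.77 -0.    0.99  1.83]
side cooler_centre 0.9 [0.5244 0.1074 0.1166]
side cooler_centre 0.89 [ 0.7107 -0.2436  0.0326]
side bay 0.69 [0.5179 0.1114 0.0567]
top cooler_centre 0.81 [ 0.7142 -0.2407  0.0359]
top cooler_centre 0.75 [0.5218 0.1097 0.1192]
top cooler_centre 0.73 [5.500e-01 1.098e-01 5.000e-04]
top bay 0.83 [0.5171 0.11   0.0557]
```

View pics/d1.png

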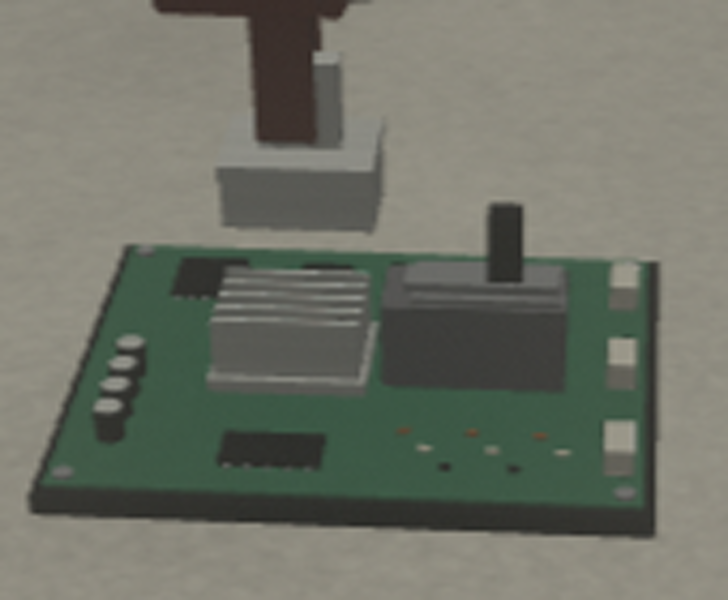

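The cooler hangs level above and slightly right of the dock: plate front edge (218,168)-(378,168), dock front fin (213,325)-(363,325). The latch grip at (506,243) is open. I'll measure the relative offset subpixel, with line profiles along the model axes in the same picture.

```bash
cat >> h.py <<'E'
def prof(p,c,yaw,axis,rng,fixed,others):
    """mean grey profile along board 'axis' (mm) about centre c; fixed={axis:val} list averaged over 'others' (axis,values)"""
    a=np.radians(yaw); ex=np.array([np.cos(a),np.sin(a),0]); ey=np.array([-np.sin(a),np.cos(a),0]); ez=np.array([0,0,1.])
    E=dict(x=ex,y=ey,z=ez); s=np.arange(rng[0],rng[1],.25); out=[]
    g=p["image"].astype(np.float32)
    for v in others[1]:
        X=c+sum(E[k]*f for k,f in fixed.items())/1e3+E[others[0]]*v/1e3+np.outer(s/1e3,E[axis])
        q=X@np.array(p["R"]).T+p["t"]; u=p["fx"]*q[:,0]/q[:,2]+p["cx"]; w=p["fy"]*q[:,1]/q[:,2]+p["cy"]
        out.append(cv2.remap(g,u.astype(np.float32)[:,None],w.astype(np.float32)[:,None],cv2.INTER_CUBIC)[:,0])
    return s,np.mean(out,0)
def edges(s,v,n=4):
    v=cv2.GaussianBlur(v.astype(np.float32),(1,9),1.5) if v.ndim==2 else v
    d=np.linalg.norm(np.gradient(v,s,axis=0),axis=1); i=[k for k in range(2,len(d)-2) if d[k]==d[k-2:k+3].max()]
    i=sorted(i,key=lambda k:-d[k])[:n]; return sorted((float(s[k].round(2)),float(d[k].round(1))) for k in i)
E
python3 - <<'E'
from h import *
p=snapshot("side"); o=sensors.observe(); T=np.array(o["tool_pos"]); yaw=-10.1
C=T-[0,0,.003]; B=np.array([.517,.113,.053])
print(T)
print("cooler x, plate front", edges(*prof(p,C,yaw,"x",(-45,45),{"y":-23},("z",[-8,-7,-6,-5]))))
print("cooler x, fin front", edges(*prof(p,C,yaw,"x",(-45,45),{"y":-16.5},("z",np.arange(-30,-14,2)))))
print("dock x, fin front", edges(*prof(p,B,yaw,"x",(-45,45),{"y":-21.5},("z",np.arange(-30,-13,2))),6))
for nm,x in (("L",np.arange(-28,-20,1)),("R",np.arange(22,28,1))):
    print("cooler y plate top",nm, edges(*prof(p,C,yaw,"y",(-45,45),{"z":-3},("x",x)),6))
s,v=prof(p,B,yaw,"y",(-40,40),{"z":-9},("x",np.arange(-25,25,2)))
v=v.mean(1); print("dock y",[(float(s[k]),int(v[k])) for k in range(8,len(s)-8) if v[k]==v[k-8:k+9].max()])
print([(float(s[k]),int(v[k])) for k in range(8,len(s)-8) if v[k]==v[k-8:k+9].min()])
t={**p,**snapshot("top"),"image":cv2.imread("pics/top0.png")}
s,v=prof(t,B,yaw,"y",(-40,40),{"z":-9},("x",np.arange(-25,15,2)));v=v.mean(1); print("dock y top",[(float(s[k]),int(v[k])) for k in range(8,len(s)-8) if v[k]==v[k-8:k+9].max()])
print("dock x top",edges(*prof(t,B,yaw,"x",(-45,45),{"z":-9},("y",[-20,-10,10,20]))))
E
```

```text
[0.51994478 0.10975186 0.12175074]
cooler x, plate front [(-27.25, 25.299999237060547), (32.5, 4.199999809265137), (37.25, 35.900001525878906), (40.75, 1.7000000476837158)]
cooler x, fin front [(-26.75, 28.100000381469727), (-23.5, 1.7999999523162842), (30.75, 3.5999999046325684), (34.0, 24.5)]
dock x, fin front [(-32.25, 11.699999809265137), (-28.75, 0.699999988079071), (-10.0, 0.699999988079071), (25.75, 2.700000047683716), (29.25, 16.799999237060547), (33.75, 22.899999618530273)]
cooler y plate top L [(-44.0, 2.5), (-43.25, 2.5), (-34.25, 4.900000095367432), (-21.75, 17.799999237060547), (-17.5, 4.400000095367432), (38.75, 2.700000047683716)]
cooler y plate top R [(-43.25, 1.100000023841858), (-26.0, 1.399999976158142), (-21.75, 20.100000381469727), (-17.5, 1.600000023841858), (-3.0, 1.5), (42.5, 1.600000023841858)]
dock y [(-35.75, 87), (-26.25, 86), (-19.25, 120), (-9.25, 119), (0.75, 119), (10.75, 119), (20.25, 114)]
[(-31.25, 86), (-24.75, 86), (-14.25, 84), (-4.25, 85), (5.75, 85), (15.75, 85), (26.0, 58)]
dock y top [(-34.5, 69), (-25.5, 128), (-17.25, 138), (-7.25, 136), (2.5, 135), (12.5, 135), (21.5, 118), (28.5, 69), (34.25, 70)]
dock x top [(-30.0, 17.799999237060547), (30.25, 8.5), (33.0, 25.100000381469727), (38.0, 4.900000095367432)]
```

send_rows(increments=[[-0.4, -0.1, 0.5, 0], [-0.8, -0.2, 1.5, 0], [-0.8, -0.2, 2.5, 0], [-0.8, -0.2, 3.3, 0], [-0.8, -0.2, 3.6, 0], [-0.8, -0.2, 3.6, 0], [-0.8, -0.2, 3.6, 0]])

```text
clock: 11.85
tool_pos: [0.5123, 0.1134, 0.0853]
orientation: [0.996, -0.088, -0.0, -0.0]
ft_force: [0.4, 0.4, -1.7]
width: 0.14
gripper_force: 20.0
```

```bash
cat > m.py <<'E'
from h import *
p=snapshot("side"); o=sensors.observe(); T=np.array(o["tool_pos"]); yaw=-10.1
C=T-[0,0,.0032]; B=np.array([.517,.113,.053])
a=np.radians(yaw);d=(T-B)*1e3; print("T rel B",d[0]*np.cos(a)+d[1]*np.sin(a),-d[0]*np.sin(a)+d[1]*np.cos(a),"z",T[2],o["ft_force"])
print("cooler x, plate", edges(*prof(p,C,yaw,"x",(-45,45),{"y":-23},("z",[-8,-7,-6,-5]))))
print("cooler x, fin", edges(*prof(p,C,yaw,"x",(-45,45),{"y":-16.5},("z",np.arange(-30,-14,2)))))
print("dock x, fin", edges(*prof(p,B,yaw,"x",(-45,45),{"y":-21.5},("z",np.arange(-30,-13,2)))))
for x in (np.arange(-28,-20,1),np.arange(22,28,1)):
    print("cooler y", edges(*prof(p,C,yaw,"y",(-35,-10),{"z":-3},("x",x)),2))
go(.517,.113,.085,-10.1)
E
python3 m.py; python3 -c "
from h import *
p=snapshot('side')
a=cv2.resize(p['image'][130:250,225:365],(700,600),interpolation=cv2.INTER_CUBIC);cv2.imwrite('pics/d2.png',a)"
```

```text
T rel B -4.5343075672805115 -0.45186617212555213 z 0.08550238266418293 [-1.0455628   0.99067942 -1.3125083 ]
cooler x, plate [(-44.25, 2.299999952316284), (-27.25, 9.399999618530273), (31.25, 1.7999999523162842), (38.0, 8.0)]
cooler x, fin [(-39.75, 9.5), (-27.5, 21.200000762939453), (36.75, 12.600000381469727), (42.5, 8.300000190734863)]
dock x, fin [(-32.25, 11.199999809265137), (26.0, 2.5), (29.25, 17.0), (33.75, 23.100000381469727)]
cooler y [(-32.75, 9.0), (-22.0, 22.700000762939453)]
cooler y [(-22.0, 23.600000381469727), (-18.0, 3.9000000953674316)]
t 11.9 pos [0.5125 0.1134 0.0855] yaw -10.1 cm: 0.45 -0.05 0.05 spin 0.0 F [-1.   1.  -1.3] w 0.135 j [0.09 0.42 1.82 0.   0.9  1.83]
```

View pics/d2.png

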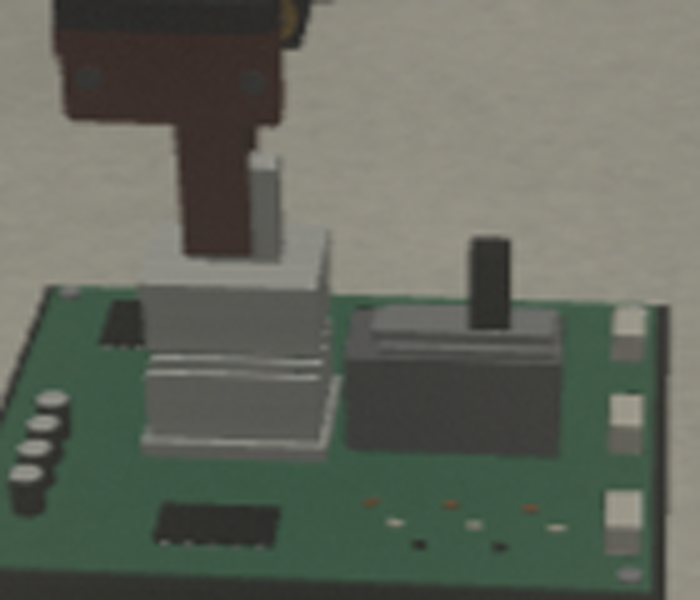

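The cooler sits over the dock with its ends in line: cooler left edge about x=148 and dock left edge about x=148, right edges about 325-330. The residuals are under 1 mm, so I'll lower gently.

send_rows(increments=[[0, 0, 0.2, 0], [0, 0, 0.4, 0], [0, 0, 0.6, 0], [0, 0, 0.75, 0], [0, 0, 0.9, 0], [0, 0, 1.05, 0], [0, 0, 1.2, 0], [0, 0, 1.2, 0]])

```text
clock: 12.75
tool_pos: [0.5119, 0.1133, 0.0731]
orientation: [0.996, -0.088, -0.0, -0.0]
ft_force: [-0.5, -0.7, -0.5]
width: 0.135
gripper_force: 20.0
```

No contact force, and the tips are already about 7 mm into the gaps.

send_rows(increments=[[0, 0, 0.25, 0], [0, 0, 0.5, 0], [0, 0, 0.75, 0], [0, 0, 1.0, 0], [0, 0, 1.2, 0], [0, 0, 1.35, 0], [0, 0, 1.45, 0], [0, 0, 1.45, 0]])

```text
clock: 13.55
tool_pos: [0.512, 0.1134, 0.0587]
orientation: [0.996, -0.088, -0.0, -0.0]
ft_force: [0.9, -0.8, -1.7]
width: 0.134
gripper_force: 20.0
```

```bash
python3 m.py; python3 -c "
from h import *
p=snapshot('top')
for l in ('cooler_centre','bay'):
    for d in finder.place_of(p,l)[:3]: print(l,round(d['score'],2),np.round(d['location'],4))"
```

```text
T rel B -4.94378555325129 -0.5173269686458817 z 0.058783455134537824 [-0.00523189 -0.09694832 -1.33298297]
cooler x, plate [(-27.25, 11.899999618530273), (33.25, 6.5), (38.25, 5.699999809265137), (41.75, 13.0)]
cooler x, fin [(-28.0, 11.399999618530273), (34.25, 16.399999618530273), (35.0, 16.399999618530273), (38.5, 27.100000381469727)]
dock x, fin [(-32.25, 11.600000381469727), (26.0, 3.5), (29.25, 17.0), (33.75, 23.5)]
cooler y [(-31.75, 9.300000190734863), (-21.75, 19.399999618530273)]
cooler y [(-31.75, 24.0), (-21.75, 19.399999618530273)]
t 13.6 pos [0.512  0.1134 0.0588] yaw -10.09 cm: 0.49 -0.05 -2.62 spin 0.0 F [-0.  -0.1 -1.3] w 0.132 j [0.09 0.46 1.84 0.   0.84 1.83]
cooler_centre 0.7 [ 0.7123 -0.2415  0.0328]
cooler_centre 0.48 [0.5151 0.1144 0.0568]
```

send_rows(increments=[[0.03, 0, 0.07, 0], [0.03, 0, 0.14, 0], [0.03, 0, 0.2, 0], [0.03, 0, 0.25, 0], [0.03, 0, 0.28, 0], [0.03, 0, 0.28, 0]])

```text
clock: 14.35
tool_pos: [0.5123, 0.1133, 0.0561]
orientation: [0.996, -0.088, -0.0, -0.0]
ft_force: [-0.7, -0.4, 0.6]
width: 0.136
gripper_force: 20.0
```

send_rows(increments=[[0, 0, 0.03, 0], [0, 0, 0.06, 0], [0, 0, 0.06, 0]])

```text
clock: 14.65
tool_pos: [0.5123, 0.1133, 0.056]
orientation: [0.996, -0.088, 0.0, -0.0]
ft_force: [-2.5, 0.3, 6.4]
width: 0.136
gripper_force: 20.0
```

```bash
python3 m.py
```

```text
T rel B -4.667270079902431 -0.5105681697953042 z 0.05602805376972726 [-1.13123112 -0.05858057  7.02528268]
cooler x, plate [(-27.5, 9.800000190734863), (32.0, 4.400000095367432), (37.25, 20.100000381469727), (41.0, 31.200000762939453)]
cooler x, fin [(-28.25, 11.399999618530273), (30.0, 1.899999976158142), (33.75, 19.899999618530273), (38.0, 25.5)]
dock x, fin [(-32.0, 11.300000190734863), (29.5, 17.700000762939453), (33.75, 23.200000762939453), (35.75, 12.5)]
cooler y [(-21.5, 17.899999618530273), (-17.0, 4.800000190734863)]
cooler y [(-21.5, 22.0), (-17.0, 4.900000095367432)]
t 14.7 pos [0.5123 0.1133 0.056 ] yaw -10.09 cm: 0.47 -0.05 -2.9 spin 0.0 F [-1.1 -0.1  7. ] w 0.133 j [0.09 0.47 1.84 0.   0.83 1.83]
```

```bash
python3 - <<'E'
from h import *
p=snapshot("side"); T=np.array(sensors.observe()["tool_pos"]); B=np.array([.517,.113,.053])
print("per z: edges along board x at y=-21.5 (dock), rel B")
for z in (-32,-29,-26,-23,-20,-17,-14): print(z,edges(*prof(p,B,-10.1,"x",(-45,45),{"y":-21.5},("z",[z])),5))
C=T-[0,0,.003]; C[:2]=C[:2]
for z in (-8,-7,-6,-5,-4): print("plate",z,[(round(a-4.67,2),b) for a,b in edges(*prof(p,C,-10.1,"x",(-45,45),{"y":-23},("z",[z])),5)])
cv2.imwrite("pics/h1.png",cv2.resize(p["image"][175:227,243:308],(780,600),interpolation=cv2.INTER_CUBIC))
for n,q in (("dock front top",[(-30,-21.5,-9),(30,-21.5,-9)]),("base",[(-30,-21.5,-35),(30,-21.5,-35)]),("plate",[(-30,-23,-3),(30,-23,-3)])):
    a=np.radians(-10.1)
    for x,y,z in q:
        X=B+np.array([x*np.cos(a)-y*np.sin(a),x*np.sin(a)+y*np.cos(a),z])/1e3; u=px(p,X); print(n,x,round((u[0]-243)*12),round((u[1]-175)*600/52))
E
```

```text
per z: edges along board x at y=-21.5 (dock), rel B
-32 [(-33.25, 23.100000381469727), (-30.5, 11.100000381469727), (27.75, 37.29999923706055), (31.0, 33.400001525878906), (35.75, 9.100000381469727)]
-29 [(-32.75, 12.100000381469727), (25.75, 6.0), (28.0, 34.29999923706055), (31.75, 33.29999923706055), (36.0, 7.900000095367432)]
-26 [(-32.0, 11.0), (26.0, 3.4000000953674316), (29.25, 25.399999618530273), (32.25, 30.299999237060547), (36.25, 8.600000381469727)]
-23 [(-32.0, 11.699999809265137), (26.0, 2.5), (29.5, 33.099998474121094), (32.75, 31.899999618530273), (37.25, 9.399999618530273)]
-20 [(-32.0, 12.100000381469727), (26.25, 1.7000000476837158), (27.75, 2.9000000953674316), (29.75, 26.399999618530273), (33.75, 24.799999237060547)]
-17 [(-31.75, 11.600000381469727), (-6.25, 1.600000023841858), (28.0, 8.300000190734863), (30.5, 28.0), (34.25, 33.5)]
-14 [(-31.75, 11.100000381469727), (27.25, 2.9000000953674316), (29.5, 4.300000190734863), (31.5, 39.0), (34.75, 37.29999923706055)]
plate -8 [(-31.92, 9.5), (27.83, 3.5999999046325684), (29.83, 4.199999809265137), (32.08, 28.5), (36.08, 34.5)]
plate -7 [(-32.17, 10.199999809265137), (27.33, 5.199999809265137), (29.83, 2.5999999046325684), (32.83, 25.899999618530273), (36.08, 37.70000076293945)]
plate -6 [(-31.92, 10.399999618530273), (25.08, 2.5999999046325684), (27.33, 5.699999809265137), (33.08, 21.0), (36.33, 33.20000076293945)]
plate -5 [(-34.92, 1.600000023841858), (-31.92, 11.399999618530273), (27.58, 4.800000190734863), (33.33, 8.100000381469727), (36.58, 18.200000762939453)]
plate -4 [(-31.92, 13.300000190734863), (19.08, 4.099999904632568), (27.83, 7.300000190734863), (33.33, 9.199999809265137), (36.58, 8.300000190734863)]
dock front top -30 137 340
dock front top 30 557 355
base -30 148 490
base 30 562 504
plate -30 133 310
plate 30 555 324
```

View pics/h1.png

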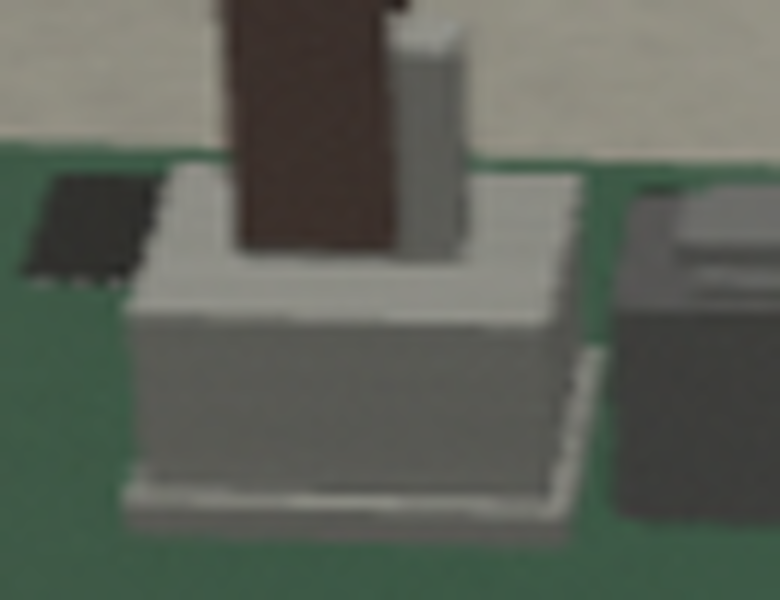

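The plate and dock fins are flush: left ends at -31.9 for both, right corners about 27.5 and about 27-28. The cooler is seated with a 7 N reaction. I'll release it and rise.

send_rows(increments=[[0, 0, -0.06, 0], [0, 0, -0.06, 0], [0, 0, -0.06, 0], [0, 0, -0.06, 0], [0, 0, -0.06, 0], [0, 0, -0.06, 0]], fingers=4)

```text
clock: 15.35
tool_pos: [0.5123, 0.1133, 0.0559]
orientation: [0.996, -0.088, -0.0, -0.0]
ft_force: [0.2, 0.3, -0.2]
width: 0.455
gripper_force: 0.0
```

send_rows(increments=[[0, 0, -0.5, 0], [0, 0, -1.5, 0], [0, 0, -4, 0], [0, 0, -6, 0], [0, 0, -8, 0], [0, 0, -8, 0], [0, 0, -8, 0]])

```text
clock: 16.05
tool_pos: [0.5127, 0.1134, 0.1367]
orientation: [0.996, -0.088, 0.001, -0.0]
ft_force: [-0.1, -0.3, -0.5]
width: 0.452
gripper_force: 0.0
```

```bash
python3 - <<'E'
from h import *
s=snapshot("side")
for d in finder.place_of(s,"latch_grip")[:2]: print(d["score"],np.round(d["location"],4))
for d in finder.place_of(s,"cooler_centre")[:2]: print(d["score"],np.round(d["location"],4))
go(.605,.098,.061,-10.2)
E
```

```text
0.82 [0.5988 0.0992 0.0702]
0.83 [ 0.7097 -0.244   0.0353]
0.59 [0.518  0.1141 0.0529]
t 16.2 pos [0.5115 0.1132 0.1351] yaw -10.1 cm: 9.47 -0.14 7.41 spin 0.002 F [-0.1  0.3 -0.3] w 0.456 j [0.09 0.35 1.77 0.   1.02 1.83]
```

send_rows(increments=[[4, -0.1, 0, 0], [8.8, -0.14, 0, 0], [8.8, -0.14, 0, 0], [8.8, -0.14, 3, 0], [8.8, -0.14, 6, 0], [8.8, -0.14, 7.4, 0], [8.8, -0.14, 7.4, 0], [8.8, -0.14, 7.4, 0]])

```text
clock: 17.0
tool_pos: [0.5991, 0.0993, 0.0621]
orientation: [0.996, -0.088, -0.0, -0.0]
ft_force: [-0.1, -0.5, -0.1]
width: 0.456
gripper_force: 0.0
```

send_rows(increments=[[0, 0, 0, 0], [0, 0, 0, 0], [0, 0, 0, 0], [0, 0, 0, 0], [0, 0, 0, 0], [0, 0, 0, 0], [0, 0, 0, 0]], fingers=0, grip_force=12)

```text
clock: 17.7
tool_pos: [0.5996, 0.0989, 0.0627]
orientation: [0.996, -0.088, 0.0, 0.0]
ft_force: [-1.5, -2.6, 6.3]
width: 0.13
gripper_force: 12.0
```

send_rows(increments=[[-0.5, 0, 0, 0], [-1.0, 0, 0, 0], [-1.4, 0, 0, 0], [-1.8, 0, 0, 0], [-2.0, 0, 0, 0], [-2.0, 0, 0, 0]])

```text
clock: 18.3
tool_pos: [0.5798, 0.1025, 0.0627]
orientation: [0.996, -0.088, 0.001, 0.0]
ft_force: [-0.8, -3.1, 7.3]
width: 0.136
gripper_force: 12.0
```

send_rows(increments=[[-0.1, 0, 0, 0], [-0.2, 0, 0, 0], [-0.3, 0, 0, 0], [-0.3, 0, 0, 0]])

```text
clock: 18.7
tool_pos: [0.5772, 0.1029, 0.0627]
orientation: [0.996, -0.088, 0.001, 0.0]
ft_force: [0.7, -4.5, 6.3]
width: 0.133
gripper_force: 12.0
```

send_rows(increments=[[-0.1, 0, 0, 0], [-0.2, 0, 0, 0], [-0.3, 0, 0, 0], [-0.4, 0, 0, 0], [-0.4, 0, 0, 0]])

```text
clock: 19.2
tool_pos: [0.5733, 0.1037, 0.0627]
orientation: [0.996, -0.088, 0.001, 0.0]
ft_force: [0.3, -4.4, 6.5]
width: 0.142
gripper_force: 12.0
```

send_rows(increments=[[-0.1, 0, 0, 0], [-0.2, 0, 0, 0], [-0.3, 0, 0, 0], [-0.3, 0, 0, 0]])

```text
clock: 19.6
tool_pos: [0.5728, 0.1038, 0.0628]
orientation: [0.996, -0.088, 0.003, 0.0]
ft_force: [6.6, -6.2, 1.1]
width: 0.139
gripper_force: 12.0
```

The latch has hit its stop: the tool halted with a reaction building along x. I'll release, rise and check.

send_rows(increments=[[0.1, 0, 0, 0], [0.1, 0, 0, 0], [0.1, 0, 0, 0], [0.1, 0, 0, 0], [0.1, 0, 0, 0]], fingers=4.5)

```text
clock: 20.1
tool_pos: [0.5703, 0.1045, 0.0618]
orientation: [0.996, -0.088, -0.0, -0.0]
ft_force: [0.8, 0.5, 0.8]
width: 0.508
gripper_force: 0.0
```

send_rows(increments=[[0, 0, -1, 0], [0, 0, -4, 0], [0, 0, -8, 0], [0, 0, -11, 0], [0, 0, -13, 0], [0, 0, -13, 0], [0, 0, -13, 0], [0, 0, -13, 0]])

```text
clock: 20.9
tool_pos: [0.5696, 0.1043, 0.1908]
orientation: [0.996, -0.088, -0.001, 0.0]
ft_force: [-0.3, 0.6, -0.5]
width: 0.514
gripper_force: 0.0
```

```bash
python3 - <<'E'
from h import *
s=snapshot("side")
for l in ("latch_grip","cooler_centre","spare_centre"):
    for d in finder.place_of(s,l)[:2]: print(l,d["score"],np.round(d["location"],4))
B=np.array([.517,.113,.053])
for z in (-8,-7,-6,-5): print("plate",z,edges(*prof(s,B,-10.1,"x",(-45,45),{"y":-23},("z",[z])),5))
print("grip",edges(*prof(s,B,-10.1,"x",(40,100),{"y":-6},("z",np.arange(10,28,2)))))
cv2.imwrite("pics/end.png",cv2.resize(s["image"][130:250,225:365],(700,600),interpolation=cv2.INTER_CUBIC))
go(.5,.1,.2,-10)
E
```

```text
latch_grip 0.92 [0.5726 0.1039 0.0703]
cooler_centre 0.86 [0.522  0.1134 0.052 ]
cooler_centre 0.58 [ 0.7126 -0.2437  0.0337]
spare_centre 0.71 [ 0.4825 -0.2872  0.0306]
plate -8 [(-32.25, 9.399999618530273), (30.0, 4.699999809265137), (32.25, 26.100000381469727), (36.25, 34.20000076293945), (39.25, 3.700000047683716)]
plate -7 [(-32.25, 9.800000190734863), (30.0, 3.200000047683716), (33.0, 24.200000762939453), (36.25, 35.70000076293945), (39.25, 3.9000000953674316)]
plate -6 [(-32.25, 9.600000381469727), (27.75, 2.9000000953674316), (33.25, 16.299999237060547), (36.5, 27.600000381469727), (43.75, 2.5)]
plate -5 [(-32.25, 11.100000381469727), (-12.0, 1.7000000476837158), (28.0, 4.300000190734863), (33.25, 5.900000095367432), (36.5, 14.100000381469727)]
grip [(50.75, 36.900001525878906), (62.75, 4.900000095367432), (65.5, 40.900001525878906), (80.75, 3.200000047683716)]
t 21.1 pos [0.57   0.1043 0.1909] yaw -10.1 cm: -6.81 1.65 -0.91 spin -0.002 F [-0.2 -0.3 -0.3] w 0.514 j [0.06 0.36 1.59 0.   1.19 1.81]
```

View pics/end.png

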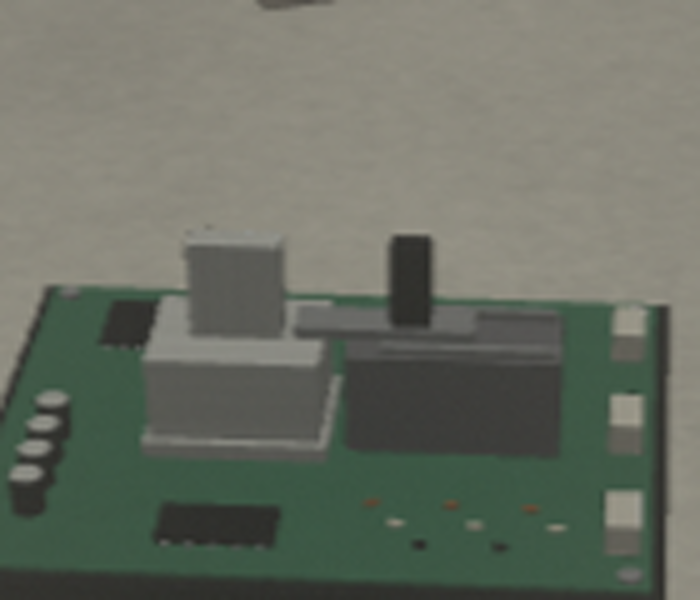

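The cooler is home with its ends flush. The tongue, at (300-475,322), overlaps the plate edge, and the grip block at (411,280) lies 60 mm from the bay, so the latch is closed. The spare hasn't moved, and the gripper is clear.

```bash
python3 -c "
from h import *
print(ctrl.sign_off())"
```

```text
the job is handed in; nothing more can be done
None
```

I handed the job in at about 21 s: latch slid open, fine-finned cooler lowered fully home with its ends flush to about 0.5 mm by camera, latch closed to its stop over the plate edge, and the spare left where it stood.

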